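Turn the upside-down guide shoe over and load it on the gauge rail

ROBOT

A 6-joint arm with a two-finger parallel gripper is mounted at the origin on a cart in front of the work surface, level with it; the furniture and walls round the work are solid. World frame = base frame: x ahead of the robot, y to its left, z up, the work surface at z = 0. Lengths are in mm, angles in rad, forces in N, time in s.
With the tool pointing down it reaches from about 375 to 925 mm from the base axis. Payload 5.7 kg.
Tool frame: the origin (TCP) lies at the very end of the fingers, on their centre line; the grasp point (between the pads) lies 19 mm behind it (bot.pinch_z is the z of the grasp point in the tool frame, in mm); z points along the fingers, y is the line along which they close (so a half turn about z gives the same grasp; the last joint's range is limited). The gripper opens to 85 mm and grips with 20 to 120 N. Pads are 22 mm wide; open, the fingers measure 114 mm over their backs; the gripper's body (76 mm by 85 mm) begins 54 mm behind the grasp point. The pads swing forward as they close: fully open they stand 13 mm farther back than shut.
Start: joints at [-1.304, 0.359, 1.51, -0, 1.272, -0.115], TCP at [223.538, -556.771, 231.267] pointing down, gripper open.
Joint ranges: [-2.97, 2.97], [-1.01, 2.36], [0.21, 2.38], [-0.96, 4.11], [0.2, 2.71], [-2.98, 2.98]. Speed limits (rad/s): [2.39, 2.39, 3.14, 3.14, 3.14, 3.14].

INTERFACE

Orientations are given as a rotation vector (axis times angle).
In Python, from station import bot gives the robot as it stands.
- The arm moves only by the tool arm_command, never from a script. Its argument "series" is a list of rows, each a list of 6 numbers: the shift along the tool's x, y, z normalised to -1 to 1, where 1 is 40 mm, then the turn, a rotation vector about the tool's x, y, z normalised to -1 to 1, where 1 is 5 degrees. In form: [[x, y, z, ax, ay, az], ...]. A call has 1 to 12 rows; each row shifts and turns the commanded pose from where the row before left it, along the tool's axes as they then stand; what a row does not reach is not made up. A row lasts 1/12 s, in which the tool goes at most 41.7 mm and 7.16 degrees, less where a joint would pass 70% of its speed; a pose out of reach is approached as far as the arm can. A call with a number of a shift or a turn outside -1 to 1 is refused whole. A call with a gripper value outside its range is refused whole. "claw" is the opening, from 0 (shut) to 1 (fully open), set as the call begins (left out, the last holds). The fingers move at their own pace and stop on an object; the grip force is fixed at half the most. Time passes only in rows, so rows that do not move let the fingers close. It gives the time, the measured TCP pose, the force, the opening and the grip force at its end, in the units of the state.
- bot.get_obs(): the state, without advancing time (a new reading comes with each control period).
- bot.get_image(name): name is "side" or "top" or "wrist"; returns (picture, depth): 384x512x3 uint8, red, green, blue; 384x512 float32, mm along the optical axis (not along the pixel's ray), 0 where there is no reading.
- bot.camera_model(name): a dict with "fov_y" (degrees; the focal length in pixels is half the picture's height over the tangent of half this angle, whatever the lens; pixels are square), "cx", "cy" (the principal point, pixels), "dist_coeffs" ([k1, k2, p1, p2, k3] as OpenCV has them; the pictures are not rectified), "T" (4x4, takes a point from camera to world coordinates). Camera axes: x right, y down, z forward; pixel columns grow to the right and rows downward; lengths in mm; the calibration is good to about 2 mm. A picture is of the moment at which its call begins: read the wrist's pose just before it. camera_model takes no time and is no camera call; for the wrist camera it gives the pose at the moment of the call.
- bot.close_job(): hands the job in; it is judged then, once.
The state is a dict: "time": time; "joint_positions": joint angles; "joint_velocities": joint speeds; "tau": joint torques, N m; "eef_pos": TCP position; "orientation": TCP orientation; "contact_force": force on the tool from outside, world axes, zero at the start; "torque": the same for the moment, N m; "width": opening from 0.0 (shut) to 1.0 (fully open); "gripper_force": force on a finger pad.
Only numpy, scipy, OpenCV 4.12 (cv2) and the standard library are available. Lean on these libraries where they do the work, as an engineer would, in place of code of your own. Each camera call takes 0.05 s, during which the arm holds its last target. There are 200 camera calls.

TASK

Two guide shoes lie on the bench; one lies upside down, with its slotted face up. Turn that shoe over and set it on the gauge rail between the two end stops, slot down over the rail and fully home on the base plate, and let go. The other shoe, screw holes up, has been checked already: leave it, the V-block, the ring and the bronze bush where they are.

Things in the scene. Friction and masses are not known exactly. Their poses are not given: they have to be found in the camera images.
- shoe_inverted: The shoe to load: plain steel block 64 (x) x 36 (y) x 40 mm (z), origin at its centre. One 64 x 36 face has a slot along its middle, the other two small dark screw holes. About 0.3 kg. At first it lies upside down: z points up, out of the slotted face; loaded, z points down. Its flat sides can be gripped across the 36 mm width, and it stands safely on any face, also its 36 x 40 ends. Either end may face either stop.
- shoe_inverted_slot (a point): Centre of the mouth of that shoe's slot, in the plane of the slotted face, 20 mm from the block's centre along its z. The slot is 19 mm wide, 12 mm deep, runs the whole 64 mm length along x and is open at both ends; a leg 8.5 mm wide is left on either side. Same axes as the shoe.
- shoe_inverted_plain (a point): Centre of that shoe's plain face (with the screw holes), 20 mm from the block's centre along minus z. Same axes as the shoe.
- shoe_checked: The other shoe, already checked, of the same shape: steel block 64 (x) x 36 (y) x 40 mm (z), origin at its centre. It lies right way up: screw holes up, slot down on the bench; z points up. To be left alone. The bench around the shoes and the rail is free for turning a shoe over; a wall slants along the left, from y = 0.44 at x = 0.5 to 0.37 at x = 0.7 m, and a machine begins at x = 0.7 m.
- gauge_rail: Gauge rail, fixed to the bench: a dark base plate 112 (x) x 80 (y) x 8 mm, origin at the centre of its underside, z up. Along x through its middle stands a square steel rail 76 long, 16 wide and 10 mm high, no chamfer. An end stop 10 (x) x 30 (y) mm at each end of the rail rises 16 mm above the plate; inner faces at x = +-38 mm.
- rail_seat (a point): Middle of the rail in the plane of the base plate's top (8 mm above the bench), where the centre of a loaded shoe's slot mouth comes to lie. Same axes as gauge_rail. A loaded shoe's legs stand on the base plate; it has 1.5 mm of play either side of the rail and 6 mm at either end. Short of home it rides up to 10 mm higher, on top of the rail.
- v_block: Bystander: ground steel V-block, 42 x 45 x 35 mm, loose; origin at the centre of its underside. To be left where it is.
- seat_ring: Bystander: turned steel ring 44 mm across and 15 mm high, loose; origin at the centre of its underside. To be left where it is.
- bronze_bush: Bystander: flanged bronze bush, flange 47 mm across, 32 mm high, loose; origin at the centre of its underside. To be left where it is.
There are look-alikes about, which are no part of the job. What is shaped like the shoe_inverted but green or turquoise is not meant.

How it is judged:
By the outcome, as a careful person would: the job done as asked, in the order asked, and still so for the second after the job is handed in, with the robot touching nothing.
It also fails if it takes over 72 s, if anything falls off the work surface, if the arm or the gripper's body presses on something with over 40 N, if the wrist force passes 120 N, or if a joint passes its speed limit or range.

## Working session

There is one attempt and no reset: what is moved stays moved. The work goes in short steps, Python scripts to look and compute and a tool call to move; the robot and the scene stay as the last step left them, time stands still between calls to the robot, and variables do not carry over. Pictures are saved under pics/ and viewed, at most 10 in all, crops included, and the job is handed in when it is done.

Besides the shell and the picture viewer there is one more tool, called after "Request:" as a command line: name --pt "numbers of a row" for each row, then --argument value for the rest. arm_command: Moves the arm, as the interface text tells. Its arguments: {"type":"object","properties":{"series":{"type":"array","items":{"type":"array","items":{"type":"number"}}},"claw":{"type":"number"}},"required":["series"]}

```bash
ls; mkdir -p pics
python3 - <<'E'
from station import bot
import cv2
print(bot.get_obs())
for n in ("top","side"):
    m=bot.camera_model(n); print(n,m)
    p,d=bot.get_image(n); cv2.imwrite(f"pics/{n}0.png",p[:,:,::-1])
    import numpy as np; np.savez(f"pics/{n}0.npz",p=p,d=d)
E
```

```text
pics
{'time': 0.0, 'joint_positions': array([-1.30410368e+00,  3.59522087e-01,  1.51149025e+00, -1.11402172e-05,
        1.27250109e+00, -1.15129607e-01]), 'joint_velocities': array([ 0.00051592, -0.00093182,  0.00094373,  0.00067356,  0.00063979,
       -0.00047617]), 'tau': array([-8.36884356e-04, -5.27630174e+01, -2.78622723e+01, -2.29647176e-04,
        1.34074592e-02,  5.38374763e-06]), 'eef_pos': array([ 223.35018894, -556.10865683,  230.42142696]), 'orientation': array([-3.08263476e+00, -5.95770127e-01,  2.44949398e-04]), 'contact_force': array([-0.3366646 , -0.65891841, -0.15007785]), 'torque': array([ 0.01018178, -0.03854313,  0.00555133]), 'gripper_force': 0.0, 'width': 0.9984333904439683}
top {'fov_y': 52.5557181337388, 'cx': 256.28242516383983, 'cy': 190.81129124977764, 'dist_coeffs': array([-0.05633696,  0.        ,  0.        ,  0.        ,  0.        ]), 'T': array([[ 7.71201382e-03, -9.96174885e-01,  8.70409305e-02,
         4.24854372e+02],
       [-9.99923252e-01, -8.52638896e-03, -8.98832989e-03,
        -3.48981583e+01],
       [ 9.69609332e-03, -8.69649322e-02, -9.96164186e-01,
         9.39037458e+02],
       [ 0.00000000e+00,  0.00000000e+00,  0.00000000e+00,
         1.00000000e+00]])}
side {'fov_y': 53.66463180307618, 'cx': 258.33975674169363, 'cy': 189.34444423729184, 'dist_coeffs': array([-0.12052314,  0.        ,  0.        ,  0.        ,  0.        ]), 'T': array([[ 9.94726092e-01, -4.95052571e-02,  8.98289030e-02,
         4.10861600e+02],
       [-1.01947392e-01, -5.73342495e-01,  8.12948407e-01,
        -8.88168934e+02],
       [ 1.12575074e-02, -8.17818814e-01, -5.75365671e-01,
         6.60744527e+02],
       [ 0.00000000e+00,  0.00000000e+00,  0.00000000e+00,
         1.00000000e+00]])}
```

View pics/top0.png

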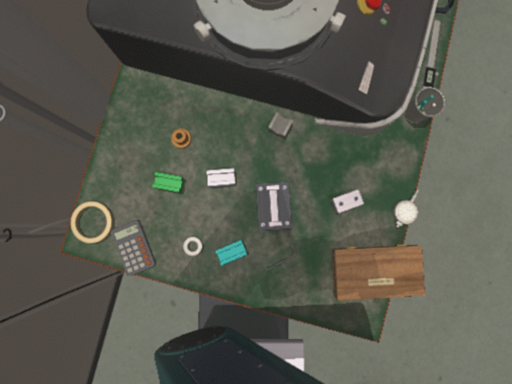

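View pics/side0.png

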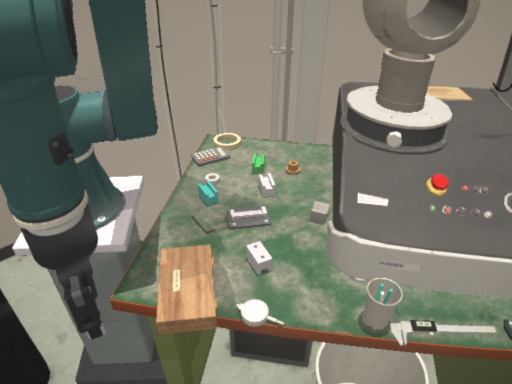

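The top view shows the white slotted shoe at about (221,177), the rail at (273,206), the checked shoe at (348,201), the V-block at (281,125), the ring at (193,246) and the bush at (180,138). The look-alikes are green at (168,182) and turquoise at (231,253). I'll enlarge that area next.

```bash
cat > h.py <<'E'
import numpy as np, cv2
from scipy.spatial.transform import Rotation as R
def ray(m,uv):
    f=192/np.tan(np.radians(m["fov_y"]/2)); K=np.array([[f,0,m["cx"]],[0,f,m["cy"]],[0,0,1]])
    n=cv2.undistortPoints(np.array(uv,float).reshape(-1,1,2),K,m["dist_coeffs"]).reshape(-1,2)
    return np.c_[n,np.ones(len(n))]
def on_plane(m,uv,z):
    r=ray(m,uv)@m["T"][:3,:3].T; o=m["T"][:3,3]
    return o+r*((z-o[2])/r[:,2])[:,None]
def to_pix(m,P):
    f=192/np.tan(np.radians(m["fov_y"]/2)); K=np.array([[f,0,m["cx"]],[0,f,m["cy"]],[0,0,1]])
    T=np.linalg.inv(m["T"]); return cv2.projectPoints(np.array(P,float).reshape(-1,1,3),cv2.Rodrigues(T[:3,:3])[0],T[:3,3],K,m["dist_coeffs"])[0].reshape(-1,2)
E
python3 - <<'E'
from h import *; from station import bot
d=np.load("pics/top0.npz"); p=d["p"][:,:,::-1]
c=cv2.resize(p[155:240,190:300],None,fx=7,fy=7,interpolation=cv2.INTER_CUBIC); cv2.imwrite("pics/c1.png",c)
E
```

```text
(no output)
```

View pics/c1.png

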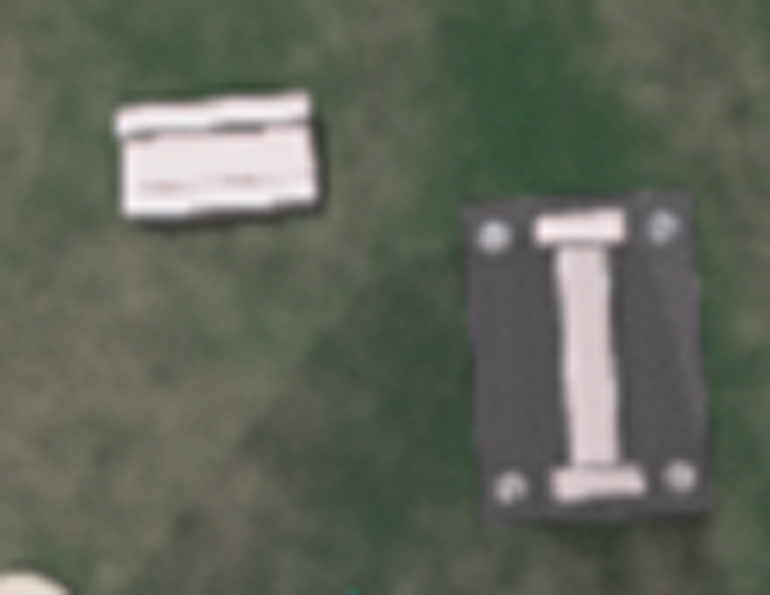

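Run:
```python
from h import *; from station import bot
print([a for a in dir(bot) if a[0]!='_'],bot.pinch_z)
m=bot.camera_model("top")
def q(c,z,n):
    uv=np.array(c)/7.+[190,155]-0.43
    P=on_plane(m,uv,z)[:,:2]; print(n,P.mean(0).round(1),'edges',[(np.round(np.linalg.norm(v),1),round(float(np.degrees(np.arctan2(v[1],v[0]))),1)) for v in np.roll(P,-1,0)-P])
q([(115,106),(311,92),(319,202),(124,217)],40,"shoe")
q([(462,204),(690,190),(712,512),(488,522)],8,"plate")
q([(535,222),(627,218),(643,488),(553,492)],24,"stops")
q([(557,250),(609,246),(620,463),(570,470)],18,"rail")
for n,uv,z in (("checked",(348,201),40),("v",(281,125),35),("ring",(193,246),15),("bush",(180,138),32),("green",(168,182),40),("turq",(231,253),40)): print(n,on_plane(m,[uv],z).round())
```

```text
['MotionError', 'camera_model', 'close_job', 'get_image', 'get_obs', 'pinch_z'] -18.700000000000003
shoe [535.9  40.3] edges [(np.float64(65.4), -85.4), (np.float64(37.0), -175.1), (np.float64(64.9), 94.9), (np.float64(37.3), 5.7)]
plate [471.3 -85. ] edges [(np.float64(78.7), -86.0), (np.float64(110.7), -176.1), (np.float64(76.5), 93.0), (np.float64(109.3), 5.1)]
stops [471.1 -84.7] edges [(np.float64(31.2), -87.0), (np.float64(91.1), -176.5), (np.float64(30.2), 93.0), (np.float64(91.1), 4.1)]
rail [470.6 -84.8] edges [(np.float64(17.7), -85.1), (np.float64(73.7), -176.9), (np.float64(17.1), 98.4), (np.float64(74.7), 3.7)]
checked [[ 481. -257.   40.]]
v [[ 661. -101.   35.]]
ring [[374. 105.  15.]]
bush [[628. 139.  32.]]
green [[522. 163.  40.]]
turq [[360.  14.  40.]]
```

Request:
arm_command --pt "0.58 -0.5 0 0 0 0" --pt "0.58 -0.5 0 0 0 0" --pt "0.58 -0.5 0 0 0 0" --pt "0.58 -0.5 0 0 0 0" --pt "0.58 -0.5 0 0 0 0" --pt "0.58 -0.5 0 0 0 0" --pt "0.58 -0.5 0 0 0 0" --pt "0.58 -0.5 0 0 0 0" --pt "0.58 -0.5 0 0 0 0" --pt "0.58 -0.5 0 0 0 0" --pt "0.58 -0.5 0 0 0 0" --claw 1

```text
time: 1.02
eef_pos: [378.6, -255.9, 231.1]
orientation: [-3.084, -0.596, 0.0]
contact_force: [-0.1, 0.4, -0.5]
width: 1.0
gripper_force: 0.0
```

Request:
arm_command --pt "0.58 -0.5 0 0 0 0" --pt "0.58 -0.5 0 0 0 0" --pt "0.58 -0.5 0 0 0 0" --pt "0.58 -0.5 0 0 0 0" --pt "0.58 -0.5 0 0 0 0" --pt "0.58 -0.5 0 0 0 0" --pt "0.58 -0.5 0 0 0 0" --pt "0.58 -0.5 0 0 0 0" --pt "0.58 -0.5 0 0 0 0" --pt "0.58 -0.5 0 0 0 0" --pt "0.58 -0.5 0 0 0 0"

```text
time: 1.93
eef_pos: [533.4, 43.3, 231.0]
orientation: [-3.084, -0.596, 0.001]
contact_force: [0.1, -0.5, 0.1]
width: 1.001
gripper_force: 0.0
```

Request:
arm_command --pt "0 0 0 0 0 -1" --pt "0 0 0 0 0 -1" --pt "0 0 0 0 0 -1" --pt "0 0 0 0 0 -1" --pt "0 0 0 0 0 -1" --pt "0 0 0 0 0 -1" --pt "0 0 0 0 0 -1"

```text
time: 2.52
eef_pos: [532.9, 41.8, 230.9]
orientation: [-2.759, -1.502, 0.001]
contact_force: [0.3, -0.5, -0.2]
width: 1.004
gripper_force: 0.0
```

Request:
arm_command --pt "0 0 0 0 0 -1" --pt "0 0 0 0 0 -1" --pt "0 0 0 0 0 -1" --pt "0 0 0 0 0 -1" --pt "0 0 0 0 0 -1" --pt "0 0 0 0 0 -1" --pt "0 0 0 0 0 -1" --pt "0 0 0 0 0 -0.6" --pt "0 0 0 0 0 0"

```text
time: 3.27
eef_pos: [532.9, 41.7, 230.9]
orientation: [-2.122, -2.315, 0.001]
contact_force: [-0.4, -0.6, 0.5]
width: 0.998
gripper_force: 0.0
```

```bash
cat >> h.py <<'E'
from station import bot
def state():
    o=bot.get_obs(); r=R.from_rotvec(o["orientation"]); M=r.as_matrix()
    p=o["eef_pos"]; g=p+M[:,2]*bot.pinch_z
    yaw=np.degrees(np.arctan2(-M[0,1],M[1,1]))  # yaw of tool y minus 90
    tilt=np.degrees(np.arcsin(M[2,0]))
    print("t",round(o["time"],2),"tcp",p.round(1),"gp",g.round(1),"xdir",M[:,0].round(3),"ydir",M[:,1].round(3),"zdir",M[:,2].round(3),"q",o["joint_positions"].round(2),"F",o["contact_force"].round(1),"w",round(o["width"],3),round(o["gripper_force"],1))
    return p,g,M
def go(g_t,x_yaw,tilt):
    """tool x horizontal yaw (deg) at tilt 0; tilt = turn about tool y (deg). Prints units needed: gp shift (in goal frame/current frame) and turn"""
    p,g,M=state()
    c,s=np.cos(np.radians(x_yaw)),np.sin(np.radians(x_yaw))
    M0=np.array([[c,s,0],[s,-c,0],[0,0,-1]]); Mt=M0@R.from_euler('y',tilt,degrees=True).as_matrix()
    rv=R.from_matrix(M.T@Mt).as_rotvec(degrees=True)/5
    pt=np.array(g_t,float)-Mt[:,2]*bot.pinch_z
    print("turn units",rv.round(2),"shift cur frame",(M.T@(pt-p)/40).round(3),"shift goal frame",(Mt.T@(pt-p)/40).round(3))
E
python3 - <<'E'
from h import *
go([536,40,22],94.8,0)
m=bot.camera_model("wrist"); p,d=bot.get_image("wrist"); cv2.imwrite("pics/w1.png",p[:,:,::-1])
print({k:(np.array(v).round(2).tolist()) for k,v in m.items()})
E
```

```text
t 3.27 tcp [532.9  41.7 230.9] gp [532.9  41.7 249.6] xdir [-0.087  0.996  0.   ] ydir [ 0.996  0.087 -0.001] zdir [-0.001  0.    -1.   ] q [-0.05  0.27  1.65  0.    1.23 -0.14] F [-0.4 -0.6  0.5] w 0.998 0.0
turn units [-0.01 -0.    0.04] shift cur frame [-0.051  0.08   5.69 ] shift goal frame [-0.05   0.075  5.69 ]
{'fov_y': 64.64, 'cx': 253.86, 'cy': 188.13, 'dist_coeffs': [-0.07, 0.0, 0.0, 0.0, 0.0], 'T': [[1.0, 0.08, 0.03, 525.29], [0.09, -0.94, -0.32, 125.7], [-0.0, 0.32, -0.95, 373.83], [0.0, 0.0, 0.0, 1.0]]}
```

View pics/w1.png

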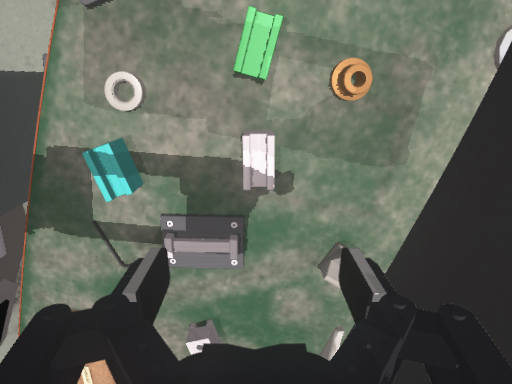

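The wrist view shows the shoe at about (258,161), the rail base at (203,241), green at (258,43) and turquoise at (113,170). I'll enlarge the shoe and rail.

Run:
```python
from h import *
p=cv2.imread("pics/w1.png")
cv2.imwrite("pics/c2.png",cv2.resize(p[125:275,150:290],None,fx=4,fy=4,interpolation=cv2.INTER_CUBIC))
```

```text
(no output)
```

View pics/c2.png

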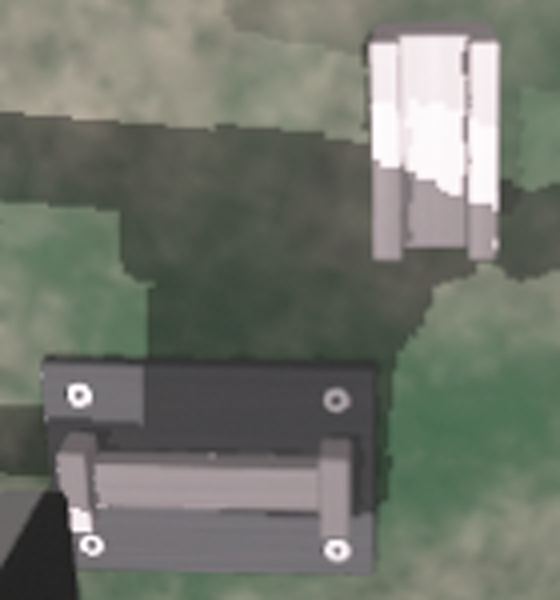

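Run:
```python
from h import *
m=bot.camera_model("wrist")
def q(c,z,n):
    uv=np.array(c)/4.+[150,125]-0.4
    P=on_plane(m,uv,z)[:,:2]; print(n,P.mean(0).round(1),[(np.round(np.linalg.norm(v),1),round(float(np.degrees(np.arctan2(v[1],v[0]))),1)) for v in np.roll(P,-1,0)-P])
q([(368,41),(499,41),(497,260),(372,260)],40,"shoe")
q([(79,395),(336,400),(337,550),(91,545)],8,"screws")
q([(95,463),(320,470),(320,514),(96,508)],18,"rail")
```

```text
shoe [537.4  42.2] [(np.float64(36.0), 4.9), (np.float64(63.7), -84.4), (np.float64(36.4), -175.1), (np.float64(63.7), 95.2)]
screws [472.6 -84.3] [(np.float64(86.0), 3.9), (np.float64(58.0), -86.1), (np.float64(86.4), -176.0), (np.float64(58.1), 93.5)]
rail [473.2 -84.2] [(np.float64(74.8), 3.2), (np.float64(16.7), -86.7), (np.float64(75.6), -176.5), (np.float64(17.2), 90.7)]
```

Request:
arm_command --pt "0 0.1 0.8 0 0 0" --pt "0 0 0.8 0 0 0" --pt "0 0 0.8 0 0 0" --pt "0 0 0.8 0 0 0" --pt "0 0 0.8 0 0 0" --pt "0 0 0.8 0 0 0" --pt "0 0 0.6 0 0 0" --pt "0 0 0.29 0 0 0" --pt "0 0 0 0 0 0"

```text
time: 4.07
eef_pos: [534.8, 42.1, 0.8]
orientation: [-2.124, -2.309, 0.006]
contact_force: [-0.5, 0.5, 0.6]
width: 1.005
gripper_force: 0.0
```

Request:
arm_command --pt "0 0 0 0 0 0" --pt "0 0 0 0 0 0" --pt "0 0 0 0 0 0" --pt "0 0 0 0 0 0" --pt "0 0 0 0 0 0" --pt "0 0 0 0 0 0" --pt "0 0 0 0 0 0" --pt "0 0 0 0 0 0" --claw 0

```text
time: 4.73
eef_pos: [538.3, 42.0, 5.1]
orientation: [2.124, 2.312, 0.003]
contact_force: [0.1, 0.3, 6.2]
width: 0.413
gripper_force: 60.9
```

Request:
arm_command --pt "0 0 -0.7 0 0 0" --pt "0 0 -0.8 0 0 0" --pt "0 0 -1 0 0 0" --pt "0 0 0 0 0 0"

```text
time: 5.07
eef_pos: [541.8, 42.0, 110.4]
orientation: [2.119, 2.308, 0.012]
contact_force: [0.5, 0.4, -3.1]
width: 0.416
gripper_force: 61.3
```

Request:
arm_command --pt "0 0 0 0 0 1" --pt "0 0 0 0 0 1" --pt "0 0 0 0 0 1" --pt "0 0 0 0 0 1" --pt "0 0 0 0 0 1" --pt "0 0 0 0 0 1" --pt "0 0 0 0 0 1" --pt "0 0 0 0 0 1" --pt "0 0 0 0 0 1" --pt "0 0 0 0 0 1" --pt "0 0 0 0 0 1" --pt "0 0 0 0 0 1"

```text
time: 6.07
eef_pos: [536.8, 42.1, 103.6]
orientation: [-2.999, -0.935, 0.0]
contact_force: [-0.5, 0.3, -2.7]
width: 0.414
gripper_force: 61.2
```

Request:
arm_command --pt "0 0 0 0 0 1" --pt "0 0 0 0 0 1" --pt "0 0 0 0 0 1" --pt "0 0 0 0 0 1" --pt "0 0 0 0 0 1" --pt "0 0 0 0 0 1" --pt "0 0 0 0 0 0.2" --pt "0 0 0 0 0 0"

```text
time: 6.73
eef_pos: [536.9, 42.1, 103.6]
orientation: [-3.14, -0.108, 0.0]
contact_force: [-0.2, 0.2, -2.8]
width: 0.414
gripper_force: 61.2
```

Run:
```python
from h import *
go([500,35,23],3.9,0)
```

```text
t 6.73 tcp [536.9  42.1 103.6] gp [536.9  42.1 122.3] xdir [ 0.998  0.069 -0.   ] ydir [ 0.069 -0.998 -0.   ] zdir [-0.  0. -1.] q [-0.05  0.42  1.78  0.    0.94  1.45] F [-0.2  0.2 -2.8] w 0.414 61.2
turn units [-0.    0.    0.01] shift cur frame [-0.933  0.114  2.484] shift goal frame [-0.933  0.114  2.484]
```

Request:
arm_command --pt "0.05 0.76 -0.1 0 0 0" --pt "0.05 0.76 -0.1 0 0 0" --pt "0.05 0.76 -0.1 0 0 0" --pt "0.05 0.76 -0.1 0 0 0" --pt "0.05 0.76 -0.1 0 0 0" --pt "0.05 0.76 0 0 0 0" --pt "0.05 0.76 0 0 0 0"

```text
time: 7.32
eef_pos: [565.7, -170.8, 124.0]
orientation: [3.14, 0.11, 0.001]
contact_force: [1.4, -0.3, -3.8]
width: 0.416
gripper_force: 61.2
```

Request:
arm_command --pt "0 0 0 0 0 -1" --pt "0 0 0 0 0 -1" --pt "0 0 0 0 0 -1" --pt "0 0 0 0 0 -1" --pt "0 0 0 0 0 -1" --pt "0 0 0 0 0 -1" --pt "0 0 0 0 0 -1" --pt "0 0 0 0 0 -1"

```text
time: 7.98
eef_pos: [565.3, -169.2, 123.5]
orientation: [-2.91, -1.184, 0.0]
contact_force: [-0.4, -0.6, -2.6]
width: 0.412
gripper_force: 61.5
```

Request:
arm_command --pt "0 0 0 0 0 -1" --pt "0 0 0 0 0 -1" --pt "0 0 0 0 0 -1" --pt "0 0 0 0 0 -1" --pt "0 0 0 0 0 -1" --pt "0 0 0 0 0 -1" --pt "0 0 0 0 0 -1" --pt "0 0 0 0 0 -1" --pt "0 0 0 0 0 0"

```text
time: 8.73
eef_pos: [565.3, -169.2, 123.5]
orientation: [-2.331, -2.105, 0.0]
contact_force: [-0.3, 0.9, -3.0]
width: 0.413
gripper_force: 61.5
```

Request:
arm_command --pt "0 0 0 0 1 0" --pt "0 0 0 0 1 0" --pt "0 0 0 0 1 0" --pt "0 0 0 0 1 0" --pt "0 0 0 0 1 0" --pt "0 0 0 0 1 0" --pt "0 0 0 0 1 0" --pt "0 0 0 0 1 0" --pt "0 0 0 0 1 0" --pt "0 0 0 0 0 0"

```text
time: 9.57
eef_pos: [564.7, -171.8, 120.7]
orientation: [-1.868, -1.669, -0.773]
contact_force: [-1.0, -1.2, -3.2]
width: 0.416
gripper_force: 61.7
```

Run:
```python
from h import *
go([565,-170,26],83.9,0)
```

```text
t 9.57 tcp [ 564.7 -171.8  120.7] gp [ 563.3 -184.9  133.9] xdir [0.081 0.7   0.709] ydir [ 0.994 -0.111 -0.004] zdir [ 0.076  0.705 -0.705] q [-0.78  0.71  1.48  0.59  1.52 -0.88] F [-1.  -1.2 -3.2] w 0.416 61.7
turn units [-0.02 -9.03 -0.06] shift cur frame [-1.98   0.012  2.031] shift goal frame [4.400e-02 2.000e-03 2.836e+00]
```

Request:
arm_command --pt "0 0 0 0 -1 0" --pt "0 0 0 0 -1 0" --pt "0 0 0 0 -1 0" --pt "0 0 0 0 -1 0" --pt "0 0 0 0 -1 0" --pt "0 0 0 0 -1 0" --pt "0 0 0 0 -1 0" --pt "0 0 0 0 -1 0" --pt "0 0 0 0 -1 0"

```text
time: 10.32
eef_pos: [566.4, -168.9, 125.5]
orientation: [2.331, 2.095, -0.002]
contact_force: [-0.3, 0.2, -3.0]
width: 0.413
gripper_force: 61.6
```

Request:
arm_command --pt "0 0 0 0 -1 0" --pt "0 0 0 0 -1 0" --pt "0 0 0 0 -1 0" --pt "0 0 0 0 -1 0" --pt "0 0 0 0 -1 0" --pt "0 0 0 0 -1 0" --pt "0 0 0 0 -1 0" --pt "0 0 0 0 -1 0" --pt "0 0 0 0 -1 0" --pt "0 0 0 0 0 0"

```text
time: 11.15
eef_pos: [565.7, -165.9, 122.0]
orientation: [1.86, 1.68, -0.772]
contact_force: [-0.3, 0.1, -3.9]
width: 0.411
gripper_force: 61.7
```

Run:
```python
from h import *
go([565,-170,26],83.9,0)
p,d=bot.get_image("top"); cv2.imwrite("pics/t2.png",p[:,:,::-1])
```

```text
t 11.15 tcp [ 565.7 -165.9  122. ] gp [ 567.  -152.7  135.2] xdir [ 0.072  0.703 -0.708] ydir [ 0.995 -0.102 -0.001] zdir [-0.072 -0.704 -0.706] q [ 0.05  0.62  1.7  -0.87  1.15  0.66] F [-0.3  0.1 -3.9] w 0.411 61.7
turn units [0.01 9.01 0.05] shift cur frame [ 1.957 -0.005  2.098] shift goal frame [-0.103 -0.006  2.868]
```

Request:
arm_command --pt "0 0 0 0 1 0" --pt "0 0 0 0 1 0" --pt "0 0 0 0 1 0" --pt "0 0 0 0 1 0" --pt "0 0 0 0 1 0" --pt "0 0 0 0 1 0" --pt "0 0 0 0 1 0" --pt "0 0 0 0 1 0" --pt "0 0 0 0 1 0" --pt "0 0 0 0 0 0"

```text
time: 12.03
eef_pos: [566.7, -173.5, 126.2]
orientation: [2.339, 2.092, 0.01]
contact_force: [0.9, -0.8, -2.3]
width: 0.412
gripper_force: 61.6
```

Request:
arm_command --pt "0 0 0.7 0 0 0" --pt "0 0 0.8 0 0 0" --pt "0 0 0.7 0 0 0" --pt "0 0 0.4 0 0 0" --pt "0 0 0.15 0 0 0" --pt "0 0 0.1 0 0 0" --pt "0 0 0 0 0 0"

```text
time: 12.62
eef_pos: [566.0, -169.3, 10.2]
orientation: [2.336, 2.099, 0.0]
contact_force: [0.2, 0.8, -2.9]
width: 0.419
gripper_force: 61.6
```

Run:
```python
from h import *
go([565,-170,24],83.9,0)
```

```text
t 12.62 tcp [ 566.  -169.3   10.2] gp [ 566.  -169.3   28.9] xdir [ 0.106  0.994 -0.001] ydir [ 0.994 -0.106  0.001] zdir [ 0.001 -0.001 -1.   ] q [-0.41  0.62  1.72 -0.    0.8  -0.3 ] F [ 0.2  0.8 -2.9] w 0.419 61.6
turn units [ 0.01  0.01 -0.  ] shift cur frame [-0.019 -0.023  0.122] shift goal frame [-0.019 -0.023  0.122]
```

Request:
arm_command --pt "0 0 0.06 0 0 0" --pt "0 0 0.04 0 0 0" --pt "0 0 0.02 0 0 0" --pt "0 0 0 0 0 0"

```text
time: 12.95
eef_pos: [566.0, -169.4, 5.5]
orientation: [2.336, 2.099, 0.001]
contact_force: [0.7, 0.1, -2.6]
width: 0.412
gripper_force: 61.6
```

Request:
arm_command --pt "0 0 0.025 0 0 0" --pt "0 0 0 0 0 0"

```text
time: 13.12
eef_pos: [566.0, -169.5, 5.1]
orientation: [2.336, 2.099, 0.001]
contact_force: [-1.7, 1.1, 5.8]
width: 0.412
gripper_force: 62.7
```

Request:
arm_command --pt "0 0 0.025 0 0 0" --pt "0 0 0 0 0 0"

```text
time: 13.28
eef_pos: [566.0, -169.5, 5.1]
orientation: [2.336, 2.099, 0.001]
contact_force: [-4.2, 2.0, 16.0]
width: 0.419
gripper_force: 63.9
```

Request:
arm_command --pt "0 0 0 0 0 0" --pt "0 0 0 0 0 0" --pt "0 0 0 0 0 0" --pt "0 0 0 0 0 0" --pt "0 0 0 0 0 0" --claw 0.8

```text
time: 13.7
eef_pos: [565.6, -169.3, 2.8]
orientation: [-2.337, -2.1, -0.0]
contact_force: [-0.6, -0.3, -0.6]
width: 0.799
gripper_force: 0.0
```

Request:
arm_command --pt "0 0 -0.5 0 0 0" --pt "0 0 -1 0 0 0" --pt "0 0 -1 0 0 0" --pt "0 0 -1 0 0 0" --pt "0 0 0 0 0 0"

```text
time: 14.12
eef_pos: [570.5, -171.3, 150.6]
orientation: [2.328, 2.092, 0.009]
contact_force: [1.2, -1.1, 0.4]
width: 0.801
gripper_force: 0.0
```

Request:
arm_command --pt "0 0 0 0 1 0" --pt "0 0 0 0 1 0" --pt "0 0 0 0 1 0" --pt "0 0 0 0 1 0" --pt "0 0 0 0 1 0" --pt "0 0 0 0 1 0" --pt "0 0 0 0 1 0" --pt "0 0 0 0 1 0" --pt "0 0 0 0 1 0" --pt "0 0 0 0 0 0" --pt "0 0 0 0 0 0"

```text
time: 15.03
eef_pos: [565.1, -170.1, 141.2]
orientation: [-1.868, -1.673, -0.771]
contact_force: [-1.3, 0.7, -0.6]
width: 0.8
gripper_force: 0.0
```

Run:
```python
from h import *
go([566,-169.5,28],83.9,45)
p,d=bot.get_image("side"); np.savez("pics/s2.npz",p=p,d=d)
cv2.imwrite("pics/s2.png",cv2.resize(p[150:320,150:380,::-1],None,fx=3,fy=3,interpolation=cv2.INTER_CUBIC))
```

```text
t 15.03 tcp [ 565.1 -170.1  141.2] gp [ 563.7 -183.2  154.5] xdir [0.079 0.703 0.707] ydir [ 0.994 -0.109 -0.003] zdir [ 0.075  0.703 -0.707] q [-0.78  0.69  1.47  0.59  1.54 -0.86] F [-1.3  0.7 -0.6] w 0.8 0.0
turn units [-0.    0.   -0.04] shift cur frame [-1.989  0.028  2.482] shift goal frame [-1.99   0.021  2.481]
```

View pics/s2.png

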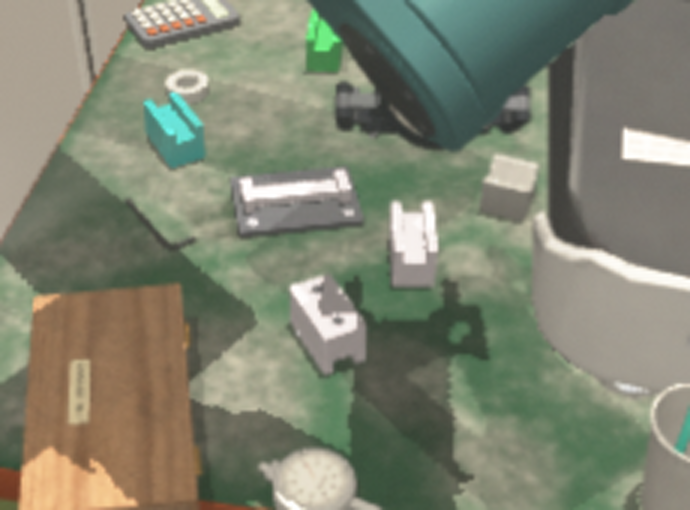

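Request:
arm_command --pt "-0.7 0.02 0 0 0 0" --pt "-0.7 0 0 0 0 0" --pt "-0.59 0 0.3 0 0 0" --pt "0 0 0.7 0 0 0" --pt "0 0 0.7 0 0 0" --pt "0 0 0.5 0 0 0" --pt "0 0 0.28 0 0 0" --pt "0 0 0 0 0 0" --pt "0 0 0 0 0 0"

```text
time: 15.83
eef_pos: [568.3, -155.1, 17.3]
orientation: [-1.865, -1.679, -0.772]
contact_force: [0.1, 0.5, -0.3]
width: 0.802
gripper_force: 0.0
```

Run:
```python
from h import *
go([566,-169.5,28],83.9,45)
```

```text
t 15.83 tcp [ 568.3 -155.1   17.3] gp [ 566.9 -168.2   30.5] xdir [0.074 0.704 0.706] ydir [ 0.994 -0.105  0.001] zdir [ 0.075  0.702 -0.708] q [-0.76  0.85  1.52  0.61  1.36 -0.97] F [ 0.1  0.5 -0.3] w 0.802 0.0
turn units [-0.    0.01  0.02] shift cur frame [-0.068 -0.02   0.021] shift goal frame [-0.068 -0.02   0.021]
```

Request:
arm_command --pt "-0.06 -0.02 0 0 0 0" --pt "0 0 0 0 0 0" --pt "0 0 0 0 0 0" --pt "0 0 0 0 0 0" --pt "0 0 0 0 0 0" --pt "0 0 0 0 0 0" --pt "0 0 0 0 0 0" --claw 0

```text
time: 16.42
eef_pos: [567.5, -158.6, 15.7]
orientation: [-1.867, -1.677, -0.774]
contact_force: [0.3, -4.3, 6.9]
width: 0.413
gripper_force: 60.5
```

Request:
arm_command --pt "0.5 0 -0.5 0 0 0" --pt "0.5 0 -0.5 0 0 0" --pt "0.5 0 -0.5 0 0 0" --pt "0 0 0 0 0 0"

```text
time: 16.75
eef_pos: [568.9, -158.9, 104.0]
orientation: [-1.868, -1.682, -0.776]
contact_force: [0.7, 0.5, -1.7]
width: 0.411
gripper_force: 60.6
```

Request:
arm_command --pt "0 0 0 0 -1 0" --pt "0 0 0 0 -1 0" --pt "0 0 0 0 -1 0" --pt "0 0 0 0 -1 0" --pt "0 0 0 0 -1 0" --pt "0 0 0 0 -1 0" --pt "0 0 0 0 -1 0" --pt "0 0 0 0 -1 0" --pt "0 0 0 0 -1 0"

```text
time: 17.5
eef_pos: [566.6, -157.3, 99.5]
orientation: [2.335, 2.097, -0.004]
contact_force: [-0.6, 0.3, -3.2]
width: 0.409
gripper_force: 60.3
```

Request:
arm_command --pt "0 0 0 0 -1 0" --pt "0 0 0 0 -1 0" --pt "0 0 0 0 -1 0" --pt "0 0 0 0 -1 0" --pt "0 0 0 0 -1 0" --pt "0 0 0 0 -1 0" --pt "0 0 0 0 -1 0" --pt "0 0 0 0 -1 0" --pt "0 0 0 0 -1 0" --pt "0 0 0 0 0 0" --pt "0 0 0 0 0 0"

```text
time: 18.42
eef_pos: [566.1, -156.0, 97.5]
orientation: [1.865, 1.682, -0.774]
contact_force: [0.2, 0.2, -2.2]
width: 0.41
gripper_force: 60.5
```

Run:
```python
from h import *
go([566,-169.5,35],83.9,-45)
```

```text
t 18.42 tcp [ 566.1 -156.    97.5] gp [ 567.6 -142.9  110.8] xdir [ 0.071  0.705 -0.705] ydir [ 0.994 -0.105 -0.004] zdir [-0.077 -0.701 -0.709] q [ 0.06  0.66  1.7  -0.87  1.14  0.7 ] F [ 0.2  0.2 -2.2] w 0.41 60.5
turn units [-0.02 -0.03  0.05] shift cur frame [0.864 0.04  1.812] shift goal frame [0.868 0.033 1.81 ]
```

Request:
arm_command --pt "0.15 0 0.35 0 0 0" --pt "0.25 0 0.45 0 0 0" --pt "0.25 0 0.45 0 0 0" --pt "0.18 0 0.28 0 0 0" --pt "0.1 0 0.1 0 0 0" --pt "0 0 0 0 0 0" --pt "0 0 0 0 0 0"

```text
time: 19.0
eef_pos: [564.8, -177.4, 27.4]
orientation: [1.867, 1.676, -0.773]
contact_force: [-0.0, -0.2, -2.8]
width: 0.412
gripper_force: 60.5
```

Run:
```python
from h import *
go([566,-165,34.3],83.9,-45)
```

```text
t 19.0 tcp [ 564.8 -177.4   27.4] gp [ 566.2 -164.3   40.7] xdir [ 0.076  0.703 -0.707] ydir [ 0.994 -0.108 -0.   ] zdir [-0.076 -0.703 -0.707] q [ 0.03  0.77  1.73 -0.95  1.04  0.81] F [-0.  -0.2 -2.8] w 0.412 60.5
turn units [-0.01 -0.   -0.01] shift cur frame [ 0.099 -0.003  0.125] shift goal frame [ 0.099 -0.003  0.125]
```

Request:
arm_command --pt "0 0 0 0.7 0 0.7" --pt "0 0 0 0.7 0 0.7" --pt "0 0 0 0.7 0 0.7" --pt "0 0 0 0.7 0 0.7" --pt "0 0 0 0 0 0"

```text
time: 19.42
eef_pos: [568.3, -177.5, 28.4]
orientation: [2.19, 1.362, -0.899]
contact_force: [1.2, -0.3, -3.0]
width: 0.414
gripper_force: 60.9
```

Run:
```python
from h import *
go([564,-166,35],64,-45)
```

```text
t 19.42 tcp [ 568.3 -177.5   28.4] gp [ 574.  -165.6   41.7] xdir [ 0.315  0.635 -0.705] ydir [ 0.898 -0.44   0.005] zdir [-0.307 -0.635 -0.709] q [-0.01  0.83  1.52 -0.73  1.28  0.84] F [ 1.2 -0.3 -3. ] w 0.414 60.9
turn units [ 0.03 -0.03 -0.06] shift cur frame [ 0.031 -0.222  0.202] shift goal frame [ 0.033 -0.222  0.202]
```

Request:
arm_command --pt "0.04 0 0.04 0 0 0" --pt "0.03 0 0.03 0 0 0" --pt "0.02 0 0.02 0 0 0" --pt "0 0 0 0 0 0" --pt "0 0 0 0 0 0"

```text
time: 19.83
eef_pos: [564.1, -176.6, 22.1]
orientation: [2.185, 1.37, -0.906]
contact_force: [-0.1, 0.1, -2.5]
width: 0.415
gripper_force: 60.9
```

Request:
arm_command --pt "0.02 0 0.02 0 0 0" --pt "0 0 0 0 0 0"

```text
time: 20.0
eef_pos: [564.5, -176.7, 20.9]
orientation: [2.185, 1.369, -0.906]
contact_force: [-0.3, 0.7, -2.7]
width: 0.414
gripper_force: 60.9
```

Request:
arm_command --pt "0.015 0 0.015 0 0 0" --pt "0 0 0 0 0 0"

```text
time: 20.17
eef_pos: [564.7, -176.8, 20.6]
orientation: [2.185, 1.368, -0.906]
contact_force: [0.8, 1.1, 1.0]
width: 0.417
gripper_force: 61.2
```

Request:
arm_command --pt "0.015 0 0.015 0 0 0" --pt "0 0 0 0 0 0"

```text
time: 20.33
eef_pos: [564.7, -176.8, 20.5]
orientation: [2.185, 1.367, -0.906]
contact_force: [-0.5, 2.6, 5.9]
width: 0.414
gripper_force: 62.0
```

Request:
arm_command --pt "0 0 0 0 0 0" --pt "0 0 0 0 0 0" --pt "0 0 0 0 0 0" --pt "0 0 0 0 0 0" --pt "0 0 0 0 0 0" --claw 0.8

```text
time: 20.75
eef_pos: [564.7, -177.0, 19.2]
orientation: [2.186, 1.368, -0.906]
contact_force: [0.0, 0.4, 0.3]
width: 0.796
gripper_force: 0.0
```

Request:
arm_command --pt "0 0 -0.5 0 0 0" --pt "0 0 -0.8 0 0 0" --pt "0 0 -0.9 0 0 0" --pt "-0.6 0 -0.6 0 0 0" --pt "-0.6 0 -0.6 0 0 0" --pt "0 0 0 0 0 0"

```text
time: 21.25
eef_pos: [595.5, -120.8, 155.9]
orientation: [2.185, 1.363, -0.894]
contact_force: [0.5, -0.5, -0.4]
width: 0.803
gripper_force: 0.0
```

Request:
arm_command --pt "0 0 0 0 1 0" --pt "0 0 0 0 1 0" --pt "0 0 0 0 1 0" --pt "0 0 0 0 1 0" --pt "0 0 0 0 1 0" --pt "0 0 0 0 1 0" --pt "0 0 0 0 1 0" --pt "0 0 0 0 1 0" --pt "0 0 0 0 1 0"

```text
time: 22.0
eef_pos: [592.2, -121.2, 150.1]
orientation: [-2.663, -1.666, -0.007]
contact_force: [-0.7, -0.0, -0.1]
width: 0.802
gripper_force: 0.0
```

Request:
arm_command --pt "0 0 0 0 1 0" --pt "0 0 0 0 1 0" --pt "0 0 0 0 1 0" --pt "0 0 0 0 1 0" --pt "0 0 0 0 1 0" --pt "0 0 0 0 1 0" --pt "0 0 0 0 1 0" --pt "0 0 0 0 1 0" --pt "0 0 0 0 1 0" --pt "0 0 0 0 0 0" --pt "0 0 0 0 0 0"

```text
time: 22.92
eef_pos: [591.2, -121.9, 148.1]
orientation: [-2.188, -1.364, -0.902]
contact_force: [-0.6, -0.0, 0.5]
width: 0.8
gripper_force: 0.0
```

Run:
```python
from h import *
c=np.array([566.6,-173]); h=np.array([.435,.9])
t=c-8*h
go([*t,37],64.2,45)
p,d=bot.get_image("side")
cv2.imwrite("pics/s3.png",cv2.resize(p[150:320,150:380,::-1],None,fx=3,fy=3,interpolation=cv2.INTER_CUBIC))
```

```text
t 22.92 tcp [ 591.2 -121.9  148.1] gp [ 585.4 -133.7  161.4] xdir [0.313 0.635 0.706] ydir [ 0.898 -0.439 -0.003] zdir [ 0.308  0.635 -0.708] q [-0.76  0.58  1.7   0.78  1.27 -0.7 ] F [-0.6 -0.   0.5] w 0.8 0.0
turn units [ 0.01  0.02 -0.06] shift cur frame [-3.107  0.019  1.292] shift goal frame [-3.109  0.004  1.288]
```

View pics/s3.png

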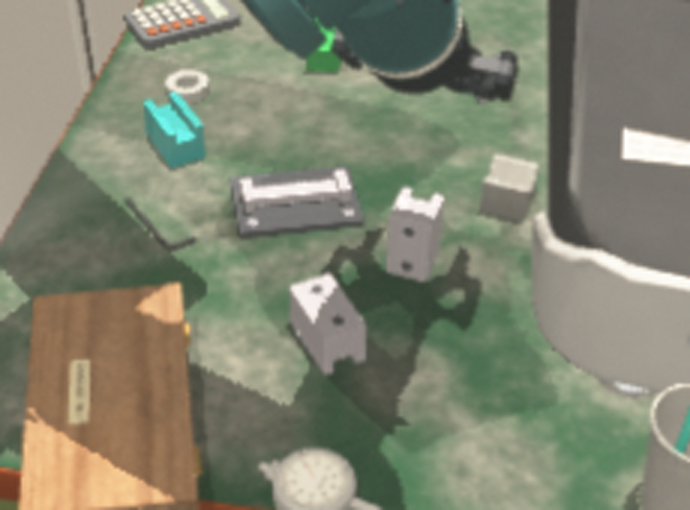

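Request:
arm_command --pt "-0.6 0 0 0 0 0" --pt "-0.7 0 0 0 0 0" --pt "-0.7 0 0 0 0 0" --pt "-0.7 0 0 0 0 0" --pt "-0.41 0 0 0 0 0" --pt "0 0 0.4 0 0 0" --pt "0 0 0.5 0 0 0" --pt "0 0 0.3 0 0 0" --pt "0 0 0.09 0 0 0" --pt "0 0 0 0 0 0" --pt "0 0 0 0 0 0"

```text
time: 23.88
eef_pos: [569.9, -167.0, 25.6]
orientation: [-2.185, -1.37, -0.905]
contact_force: [-0.2, -0.5, 0.4]
width: 0.797
gripper_force: 0.0
```

Run:
```python
from h import *
c=np.array([566.6,-173]); h=np.array([.435,.9])
t=c-8*h
go([*t,37],64.2,45)
```

```text
t 23.88 tcp [ 569.9 -167.    25.6] gp [ 564.1 -178.9   38.8] xdir [0.308 0.637 0.707] ydir [ 0.9   -0.436  0.001] zdir [ 0.309  0.636 -0.707] q [-0.84  0.78  1.71  0.79  1.16 -0.91] F [-0.2 -0.5  0.4] w 0.797 0.0
turn units [ 0.01  0.01 -0.  ] shift cur frame [-0.061 -0.008  0.003] shift goal frame [-0.061 -0.008  0.003]
```

Request:
arm_command --pt "-0.04 0 0 0 0 0" --pt "0 0 0 0 0 0" --pt "0 0 0 0 0 0" --pt "0 0 0 0 0 0" --pt "0 0 0 0 0 0" --pt "0 0 0 0 0 0" --pt "0 0 0 0 0 0" --claw 0

```text
time: 24.47
eef_pos: [569.2, -169.1, 24.4]
orientation: [-2.187, -1.368, -0.906]
contact_force: [-2.4, -2.6, 6.3]
width: 0.416
gripper_force: 60.3
```

Request:
arm_command --pt "0.5 0 -0.5 0 0 0" --pt "0.5 0 -0.5 0 0 0" --pt "0.5 0 -0.5 0 0 0" --pt "0 0 0 0 0 0"

```text
time: 24.8
eef_pos: [570.6, -169.6, 112.7]
orientation: [-2.188, -1.372, -0.909]
contact_force: [-0.1, -0.6, -2.4]
width: 0.412
gripper_force: 60.7
```

Request:
arm_command --pt "0 0 0 0 -1 0" --pt "0 0 0 0 -1 0" --pt "0 0 0 0 -1 0" --pt "0 0 0 0 -1 0" --pt "0 0 0 0 -1 0" --pt "0 0 0 0 -1 0" --pt "0 0 0 0 -1 0" --pt "0 0 0 0 -1 0" --pt "0 0 0 0 -1 0"

```text
time: 25.55
eef_pos: [568.6, -168.2, 108.3]
orientation: [2.661, 1.665, -0.005]
contact_force: [-0.1, 0.0, -3.4]
width: 0.411
gripper_force: 60.4
```

Request:
arm_command --pt "0 0 0 0 -1 0" --pt "0 0 0 0 -1 0" --pt "0 0 0 0 -1 0" --pt "0 0 0 0 -1 0" --pt "0 0 0 0 -1 0" --pt "0 0 0 0 -1 0" --pt "0 0 0 0 -1 0" --pt "0 0 0 0 -1 0" --pt "0 0 0 0 -1 0" --pt "0 0 0 0 0 0" --pt "0 0 0 0 0 0"

```text
time: 26.47
eef_pos: [568.4, -167.0, 106.2]
orientation: [2.186, 1.374, -0.907]
contact_force: [-0.3, -0.0, -3.0]
width: 0.41
gripper_force: 60.6
```

Run:
```python
from h import *
go([570,-165,34],64.2,-45)
```

```text
t 26.47 tcp [ 568.4 -167.   106.2] gp [ 574.2 -155.1  119.5] xdir [ 0.306  0.639 -0.706] ydir [ 0.9   -0.435 -0.004] zdir [-0.31  -0.634 -0.708] q [ 0.    0.73  1.49 -0.7   1.39  0.75] F [-0.3 -0.  -3. ] w 0.41 60.6
turn units [-0.04 -0.02  0.03] shift cur frame [1.319 0.024 1.702] shift goal frame [1.321 0.015 1.7  ]
```

Request:
arm_command --pt "0.3 0 0.3 0 0 0" --pt "0.4 0 0.4 0 0 0" --pt "0.4 0 0.4 0 0 0" --pt "0.25 0 0.25 0 0 0" --pt "0.12 0 0.12 0 0 0" --pt "0.04 0 0.04 0 0 0" --pt "0 0 0 0 0 0" --pt "0 0 0 0 0 0"

```text
time: 27.13
eef_pos: [569.5, -168.6, 24.1]
orientation: [2.186, 1.367, -0.904]
contact_force: [0.3, 0.1, -1.9]
width: 0.413
gripper_force: 60.5
```

Request:
arm_command --pt "0.03 0 0.03 0 0 0" --pt "0.02 0 0.02 0 0 0" --pt "0 0 0 0 0 0"

```text
time: 27.38
eef_pos: [569.3, -168.1, 20.9]
orientation: [2.186, 1.368, -0.904]
contact_force: [0.4, 0.7, -2.8]
width: 0.41
gripper_force: 60.5
```

Request:
arm_command --pt "0.02 0 0.02 0 0 0" --pt "0 0 0 0 0 0"

```text
time: 27.55
eef_pos: [569.0, -168.2, 19.4]
orientation: [2.186, 1.368, -0.905]
contact_force: [-0.5, -0.1, -3.1]
width: 0.412
gripper_force: 60.5
```

Request:
arm_command --pt "0.03 0 0.03 0 0 0" --pt "0.02 0 0.02 0 0 0" --pt "0 0 0 0 0 0" --pt "0 0 0 0 0 0"

```text
time: 27.88
eef_pos: [568.9, -168.2, 16.3]
orientation: [2.186, 1.368, -0.906]
contact_force: [0.0, 0.3, -2.5]
width: 0.409
gripper_force: 60.6
```

Request:
arm_command --pt "0.02 0 0.02 0 0 0" --pt "0 0 0 0 0 0"

```text
time: 28.05
eef_pos: [569.0, -168.2, 16.2]
orientation: [2.185, 1.367, -0.906]
contact_force: [-1.7, 2.0, 4.9]
width: 0.414
gripper_force: 61.0
```

Request:
arm_command --pt "0.015 0 0.015 0 0 0" --pt "0 0 0 0 0 0"

```text
time: 28.22
eef_pos: [569.0, -168.2, 16.2]
orientation: [2.185, 1.366, -0.907]
contact_force: [-1.1, 4.9, 8.4]
width: 0.413
gripper_force: 61.8
```

Request:
arm_command --pt "0 0 0 0 0 0" --pt "0 0 0 0 0 0" --pt "0 0 0 0 0 0" --pt "0 0 0 0 0 0" --pt "0 0 0 0 0 0" --claw 0.8

```text
time: 28.63
eef_pos: [568.9, -168.4, 14.3]
orientation: [2.186, 1.368, -0.906]
contact_force: [0.4, 0.1, -0.4]
width: 0.801
gripper_force: 0.0
```

Request:
arm_command --pt "0 0 -0.5 0 0 0" --pt "0 0 -0.8 0 0 0" --pt "0 0 -0.9 0 0 0" --pt "-0.6 0 -0.6 0 0 0" --pt "-0.6 0 -0.6 0 0 0" --pt "0 0 0 0 0 0"

```text
time: 29.13
eef_pos: [599.7, -112.2, 151.1]
orientation: [2.185, 1.363, -0.894]
contact_force: [1.4, -0.5, -0.2]
width: 0.8
gripper_force: 0.0
```

Request:
arm_command --pt "0 0 0 0 1 0" --pt "0 0 0 0 1 0" --pt "0 0 0 0 1 0" --pt "0 0 0 0 1 0" --pt "0 0 0 0 1 0" --pt "0 0 0 0 1 0" --pt "0 0 0 0 1 0" --pt "0 0 0 0 1 0" --pt "0 0 0 0 1 0" --pt "0 0 0 0 0 0" --pt "0 0 0 0 0 0"

```text
time: 30.05
eef_pos: [595.3, -113.8, 144.6]
orientation: [2.666, 1.662, -0.002]
contact_force: [0.7, -0.0, 0.0]
width: 0.802
gripper_force: 0.0
```

Run:
```python
from h import *
go([572.4,-161.3,26],64.1,0)
m=bot.camera_model("wrist"); p,d=bot.get_image("wrist"); cv2.imwrite("pics/w4.png",p[:,:,::-1])
c=to_pix(m,[[572.4,-161.3,40]])[0]; print(c)
u,v=c.astype(int); a,b=max(v-100,0),max(u-130,0); print(b,a)
cv2.imwrite("pics/w4c.png",cv2.resize(p[a:a+190,b:b+260,::-1],None,fx=3,fy=3,interpolation=cv2.INTER_CUBIC))
```

```text
t 30.05 tcp [ 595.3 -113.8  144.6] gp [ 595.3 -113.8  163.3] xdir [ 0.44   0.898 -0.001] ydir [ 0.898 -0.44  -0.001] zdir [-0.001 -0.001 -1.   ] q [-0.3   0.45  1.59 -0.    1.1   0.15] F [ 0.7 -0.   0. ] w 0.802 0.0
turn units [-0.01  0.02 -0.04] shift cur frame [-1.313  0.011  3.434] shift goal frame [-1.318  0.004  3.432]
[254.82718047 241.48301936]
124 141
```

View pics/w4c.png

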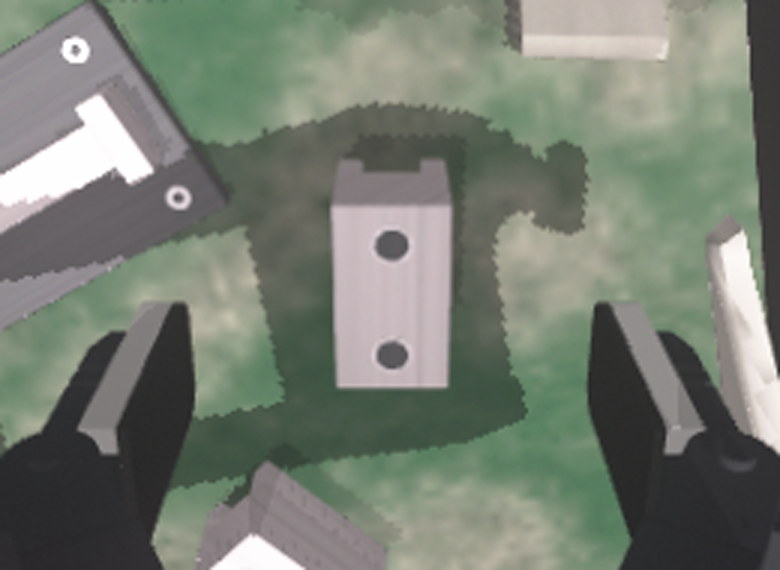

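Request:
arm_command --pt "-0.6 0.01 0 0 0 0" --pt "-0.71 0 0 0 0 0" --pt "0 0 0.5 0 0 0" --pt "0 0 0.8 0 0 0" --pt "0 0 0.8 0 0 0" --pt "0 0 0.8 0 0 0" --pt "0 0 0.4 0 0 0" --pt "0 0 0.13 0 0 0" --pt "0 0 0 0 0 0" --pt "0 0 0 0 0 0"

```text
time: 30.93
eef_pos: [574.4, -159.0, 7.7]
orientation: [2.662, 1.668, -0.0]
contact_force: [-0.0, 0.2, -0.2]
width: 0.796
gripper_force: 0.0
```

Request:
arm_command --pt "0 0 0 0 0 0" --pt "0 0 0 0 0 0" --pt "0 0 0 0 0 0" --pt "0 0 0 0 0 0" --pt "0 0 0 0 0 0" --pt "0 0 0 0 0 0" --pt "0 0 0 0 0 0" --claw 0

```text
time: 31.52
eef_pos: [574.7, -159.9, 9.0]
orientation: [2.662, 1.665, 0.003]
contact_force: [-1.0, 0.7, 6.4]
width: 0.416
gripper_force: 60.9
```

Run:
```python
from h import *
state()
```

```text
t 31.52 tcp [ 574.7 -159.9    9. ] gp [ 574.7 -159.9   27.7] xdir [0.437 0.899 0.   ] ydir [ 0.899 -0.437  0.003] zdir [ 0.003 -0.001 -1.   ] q [-0.39  0.62  1.71  0.    0.8   0.07] F [-1.   0.7  6.4] w 0.416 60.9
```

Request:
arm_command --pt "0 0 -0.6 0 0 0" --pt "0 0 -0.8 0 0 0" --pt "0 0 -0.6 0 0 0" --pt "0 0 0 0 0 0"

```text
time: 31.85
eef_pos: [577.0, -161.0, 92.7]
orientation: [2.657, 1.662, 0.008]
contact_force: [1.9, 0.5, -3.1]
width: 0.407
gripper_force: 61.2
```

Request:
arm_command --pt "0 0 0 0 0 1" --pt "0 0 0 0 0 1" --pt "0 0 0 0 0 1" --pt "0 0 0 0 0 1" --pt "0 0 0 0 0 1" --pt "0 0 0 0 0 1" --pt "0 0 0 0 0 1" --pt "0 0 0 0 0 1" --pt "0 0 0 0 0 1" --pt "0 0 0 0 0 1" --pt "0 0 0 0 0 1" --pt "0 0 0 0 0 1"

```text
time: 32.85
eef_pos: [572.9, -159.4, 86.7]
orientation: [-3.139, -0.105, 0.002]
contact_force: [-0.7, -0.9, -2.3]
width: 0.41
gripper_force: 60.9
```

Run:
```python
from h import *
go([472.5,-84.3,100],3.9,0)
```

```text
t 32.85 tcp [ 572.9 -159.4   86.7] gp [ 572.9 -159.4  105.4] xdir [ 0.998  0.067 -0.001] ydir [ 0.067 -0.998 -0.   ] zdir [-0.001  0.    -1.   ] q [-0.39  0.51  1.67  0.    0.96  1.12] F [-0.7 -0.9 -2.3] w 0.41 60.9
turn units [-0.01  0.01 -0.02] shift cur frame [-2.38  -2.041  0.139] shift goal frame [-2.377 -2.044  0.136]
```

Request:
arm_command --pt "-0.4 -0.3 0 0 0 0" --pt "-0.6 -0.54 0 0 0 0" --pt "-0.6 -0.5 0 0 0 0" --pt "-0.4 -0.4 0 0 0 0" --pt "-0.32 -0.3 0.2 0 0 0" --pt "0 0 0.6 0 0 0" --pt "0 0 0.3 0 0 0" --pt "0 0 0 0 0 0" --pt "0 0 0 0 0 0"

```text
time: 33.6
eef_pos: [474.4, -84.6, 42.9]
orientation: [-3.139, -0.112, 0.003]
contact_force: [0.4, 0.0, -2.8]
width: 0.411
gripper_force: 60.8
```

Run:
```python
from h import *
go([474.8,-84.3,35.7],3.9,0)
m=bot.camera_model("wrist"); np.save("pics/mT.npy",m["T"])
p,d=bot.get_image("wrist"); q,_=bot.get_image("side")
a=cv2.resize(p[120:360,120:400,::-1],None,fx=1.66,fy=1.66,interpolation=cv2.INTER_CUBIC)
u,v=to_pix(bot.camera_model("side"),[[472,-84,30]])[0].astype(int); print(u,v)
b=cv2.resize(q[v-50:v+50,u-70:u+70,::-1],None,fx=4,fy=4,interpolation=cv2.INTER_CUBIC)
cv2.imwrite("pics/w5.png",cv2.resize(p[:,:,::-1],None,fx=1.55,fy=1.55,interpolation=cv2.INTER_CUBIC)); cv2.imwrite("pics/s5.png",b)
```

```text
t 33.6 tcp [474.4 -84.6  42.9] gp [474.5 -84.6  61.6] xdir [ 0.997  0.071 -0.002] ydir [ 0.071 -0.997 -0.001] zdir [-0.002  0.001 -1.   ] q [-0.32  0.46  1.95  0.    0.73  1.18] F [ 0.4  0.  -2.8] w 0.411 60.8
turn units [-0.01  0.02  0.03] shift cur frame [ 0.011 -0.005  0.647] shift goal frame [ 0.009 -0.006  0.647]
247 208
```

View pics/w5.png

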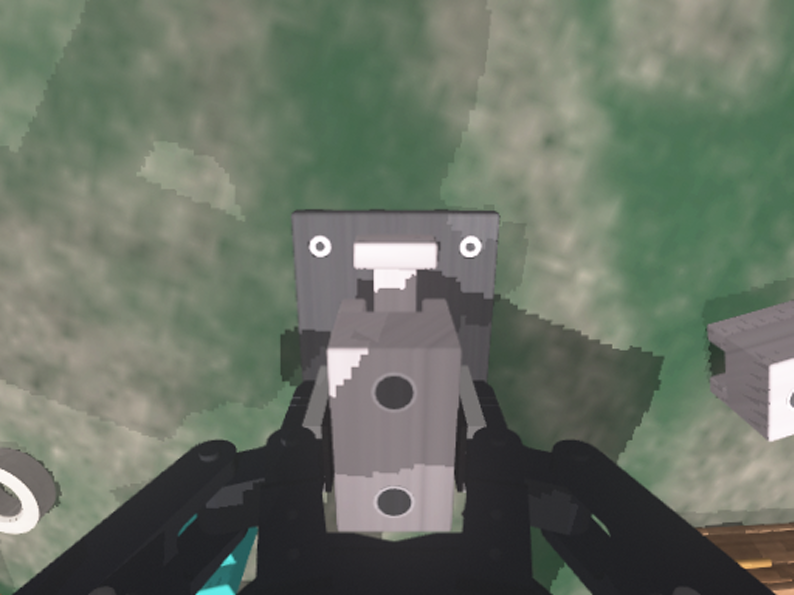

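Request:
arm_command --pt "0 0.015 0.2 0 0 0" --pt "0 0 0.2 0 0 0" --pt "0 0 0.1 0 0 0" --pt "0 0 0 0 0 0" --pt "0 0 0 0 0 0"

```text
time: 34.12
eef_pos: [474.9, -85.3, 23.0]
orientation: [-3.139, -0.112, 0.002]
contact_force: [-0.5, -0.0, -2.1]
width: 0.41
gripper_force: 60.9
```

Request:
arm_command --pt "0 0 0.06 0 0 0" --pt "0 0 0.05 0 0 0" --pt "0 0 0 0 0 0" --pt "0 0 0 0 0 0"

```text
time: 34.45
eef_pos: [475.2, -85.3, 19.0]
orientation: [-3.139, -0.112, 0.0]
contact_force: [-0.3, -0.3, -2.9]
width: 0.411
gripper_force: 60.9
```

Request:
arm_command --pt "0 0 0.03 0 0 0" --pt "0 0 0.015 0 0 0" --pt "0 0 0 0 0 0"

```text
time: 34.7
eef_pos: [475.3, -85.4, 17.1]
orientation: [-3.14, -0.112, 0.0]
contact_force: [-0.1, 0.6, -3.2]
width: 0.418
gripper_force: 60.9
```

Request:
arm_command --pt "0 0 0.015 0 0 0" --pt "0 0 0 0 0 0"

```text
time: 34.87
eef_pos: [475.3, -85.4, 17.0]
orientation: [-3.14, -0.112, -0.0]
contact_force: [-0.8, 0.5, 3.3]
width: 0.411
gripper_force: 61.6
```

Contact came at 17.0 mm, exactly 8 mm above the bench grip height, so the shoe is home on the plate. Now I release and retract.

Request:
arm_command --pt "0 0 0 0 0 0" --pt "0 0 0 0 0 0" --pt "0 0 0 0 0 0" --pt "0 0 0 0 0 0" --pt "0 0 0 0 0 0" --claw 0.8

```text
time: 35.28
eef_pos: [475.4, -85.4, 16.6]
orientation: [-3.14, -0.112, -0.0]
contact_force: [0.2, -0.4, 0.8]
width: 0.801
gripper_force: 0.0
```

Request:
arm_command --pt "0 0 -0.4 0 0 0" --pt "0 0 -0.7 0 0 0" --pt "0 0 -1 0 0 0" --pt "0 0 -1 0 0 0" --pt "0 0 -0.5 0 0 0" --pt "0 0 0 0 0 0" --pt "0 0 0 0 0 0"

```text
time: 35.87
eef_pos: [476.3, -85.7, 161.9]
orientation: [3.138, 0.112, 0.005]
contact_force: [0.5, -0.1, -0.5]
width: 0.8
gripper_force: 0.0
```

Run:
```python
from h import *
state()
q,_=bot.get_image("side")
cv2.imwrite("pics/s6.png",cv2.resize(q[150:290,170:350,::-1],None,fx=4,fy=4,interpolation=cv2.INTER_CUBIC))
```

```text
t 35.87 tcp [476.3 -85.7 161.9] gp [476.2 -85.7 180.6] xdir [0.997 0.071 0.003] ydir [ 0.071 -0.997  0.001] zdir [ 0.003 -0.001 -1.   ] q [-0.32  0.27  1.84  0.    1.02  1.18] F [ 0.5 -0.1 -0.5] w 0.8 0.0
```

View pics/s6.png

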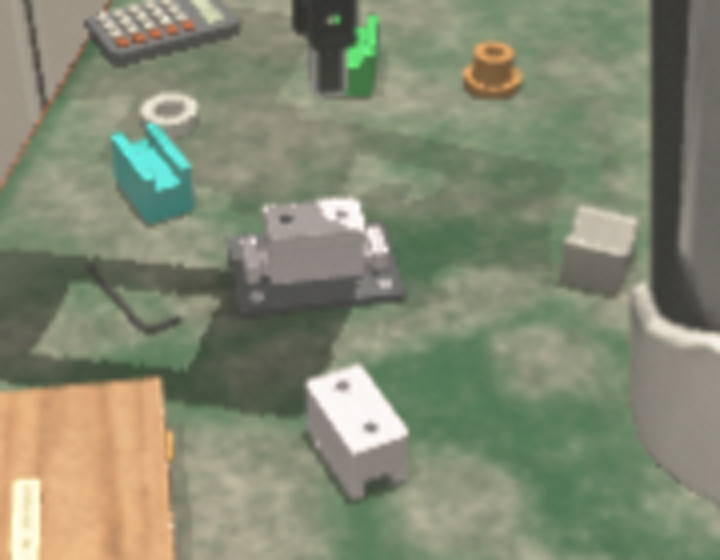

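The shoe at (313,245) sits on the plate between both stops with its screw holes up, and the bystanders are where they were. Handing in.

```bash
python3 -c "
from station import bot
print(bot.close_job())"
```

```text
the job is handed in; nothing more can be done
None
```

The inverted shoe was turned over, set slot-down over the gauge rail between the stops and home on the base plate, and released; the job was handed in at about 36 s of the 72 s allowed.

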